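# Rest a handset on the inspection cradle and cap its head

## Robot

A 6-joint arm with a two-finger parallel gripper is mounted at the origin on the work surface. World frame = base frame: x ahead of the robot, y to its left, z up, the work surface at z = 0. Lengths are in mm, angles in degrees, forces in N, time in s.
With the tool pointing down it reaches from about 375 to 750 mm from the base axis. Payload 9 kg.
Tool frame: the origin (TCP) lies midway between the tips of the shut fingers; the grasp point (between the pads) lies 19 mm behind it; z points along the fingers, y is the line along which they close (so a half turn about z gives the same grasp; the last joint's range is limited). The gripper opens to 85 mm and grips with 20 to 120 N. Pads are 22 mm wide; open, the fingers measure 114 mm over their backs; the gripper's body (76 mm by 85 mm) begins 54 mm behind the grasp point. The pads swing forward as they close: fully open they stand 13 mm farther back than shut.
Start: joints at [-88.218, 5.964, 5.575, 89.605, 0, 77.527], TCP at [147.753, -581.555, 231.331] pointing down, gripper open.
Joint ranges: [-171.21, 171.21], [-48.23, 106.86], [-62.78, 66.21], [-105.2, 120.99], [-86.42, 89.51], [-180, 180]. Speed limits (degrees/s): [127.2, 127.2, 147.25, 180, 180, 180].

## Interface

Orientations are given as a 3x3 rotation matrix whose columns are the frame's x, y, z axes.
In Python, from cell import robot, vision gives the robot as it stands.
- The arm moves only by the tool jog_arm, never from a script. Its argument "commands" is a list of rows, each a list of 5 numbers: the gripper command: -1 is shut, 1 is fully open, values between are in proportion, then the shift along the tool's x, y, z in m, then the turn about the tool's z in rad. A call has exactly 5 rows; each row shifts and turns the commanded pose from where the row before left it, along the tool's axes as they then stand; what a row does not reach is not made up. A row lasts 1/8 s, in which the tool goes at most 62.5 mm and 10.7 degrees, less where a joint would pass 70% of its speed; a pose out of reach is approached as far as the arm can. A call with a gripper value outside its range is refused whole. The fingers move at their own pace and stop on an object; "force" is the grip in N (left out, the last holds). Time passes only in rows, so rows that do not move let the fingers close, or fill a call up. It gives the time, the measured TCP pose, the force, the opening and the grip force at its end, in the units of the state.
- robot.observe(): the state, without advancing time (a new reading comes with each control period).
- vision.camera(name): name is "scene" or "top"; returns the picture (480x640x3 uint8, red, green, blue); there is no depth.
- vision.camera_params(name): a dict with "fx", "fy", "cx", "cy" (pixels), "cam_to_world" (4x4, takes a point from camera to world coordinates). Camera axes: x right, y down, z forward; pixel columns grow to the right and rows downward; lengths in mm; the calibration is good to about 2 mm. A picture is of the moment at which its call begins. camera_params takes no time and is no camera call.
- robot.sign_off(): hands the job in; it is judged then, once.
Trained networks look in the newest picture that a camera, given by its name, has taken for a name from the list of things; names that differ only in an ending like _2 or _b are one class to them, and where a whole thing is asked for, a point or a joint stands for the part that bears it (a point fixed in the world has none). Each returns a list of dicts, best first, with "confidence" (0 to 1); they miss things now and then, are a little off and sometimes report something else, mostly with a low value. They report only what shows in the picture. A call takes as long as a camera call. They do not tell look-alikes from the thing itself.
- vision.spot_in(target, camera): "extent" ([centre column, centre row, width, height] in pixels, round what is visible of it).
The state is a dict: "clock": time; "q": joint angles; "joint_vel": joint speeds; "effort": joint torques, N m; "tcp_pos": TCP position; "tool_rot": TCP orientation; "contact_force": force on the tool from outside, world axes, zero at the start; "ft_torque": the same for the moment, N m; "grip_width": opening from 0.0 (shut) to 1.0 (fully open); "gripper_force": force on a finger pad.
Only numpy, scipy, OpenCV 4.12 (cv2) and the standard library are available. Lean on these libraries where they do the work, as an engineer would, in place of code of your own. Each camera call takes 0.05 s, during which the arm holds its last target. There are 200 camera calls.

## Task

Gently lay the large handset that lies by itself on the bench onto the narrow sloping rail of the inspection cradle: underside on the rail, head uphill, in line with the rail, its butt end against the foot stop. Let go of it, then push the loose rectangular cap fully home over its head, so that the capped handset stays there at rest. Do not disturb the other things on the bench.

Things in the scene. Friction and masses are not known exactly. Their poses are not given: they have to be found in the camera images.
- handset: Large handset, flat on the bench beside the cradle, left or right: pale green body 115 (x) x 56 (y) x 40 (z) mm, champagne collar and plate on its top, narrower white head at its +x end (starts pointing away from the robot); 165 mm in all, 0.3 kg. Origin: on the underside, under the body's middle (butt end at x = -57.5 mm); z up out of its top. Not those on the cardboard tray.
- handset_shoulder (a point): Centre of the green body's end face (the shoulder), 57.5 mm from the handset's origin in x, 20 mm above the underside. The head sticks out of it, centred: 50 long x 42 wide x 28 high mm, edges rounded 5 mm.
- handset_tip (a point): Centre of the front face of the handset's head, 50 mm beyond the shoulder.
- cap: Loose champagne cap: rectangular sleeve closed at one end, 61 (x) x 54 (y) x 40 (z) mm outside, walls 3.5 mm, inside 57.5 deep x 47 wide x 33 high mm, 0.07 kg. Lies on the bench across the cradle from the handset, mouth to its -x (towards the robot, within 35 degrees), ribs on top at the closed end. Origin: middle of its underside. Fully home, its rim meets the shoulder.
- cap_mouth (a point): Centre of the cap's open mouth, in the plane of its rim (30.5 mm from the cap's origin in -x, 20 mm above its underside).
- rest: The cradle's fixed aluminium rail, 34 mm wide, 105 mm long, rising at 30 degrees away from the robot, its lower end 70 mm above the bench, on two slim pillars over a dark base plate 170 x 100 mm. Origin: middle of its upper surface at the foot stop's face; x uphill, y across, z square to it. A handset in place has its origin at x = 57.5, y = 0, z = 0 mm; its head overhangs the upper end.
- stop_top (a point): Middle of the top edge of the foot stop at the rail's lower end: a plate 74 mm wide standing 22 mm above the rail, its face square to the rail. Two cheeks reach 20 mm uphill from it, 14 mm high, 66 mm apart inside.
- small_handset: Bystander: small handset, same shape, body 71 x 35 x 25 mm. Origin under its body.
- tape_roll: Bystander: whitish clear roll, 60 mm across, 24 mm high, near the cradle's upper end. Origin under its centre.
- tape_roll_b: Bystander: yellow roll, 64 mm across, 20 mm high, on the robot's side of the cradle. Origin under its centre.
- screwdriver: Bystander: screwdriver, 160 mm long, lying on the bench.
- jar: Bystander: jar, 56 mm across, 65 mm high. Origin under its centre.
- brush: Bystander: brush, 150 mm long, lying beside the cradle's upper end.
Things that resemble listed ones, but are neither listed nor needed, are in the scene too. What is shaped like the cap but blue or purple is not meant. What is shaped like the handset but purple is not meant.

How it is judged:
By the outcome, as a careful person would: the job done as asked, in the order asked, and still so for the second after the job is handed in, with the robot touching nothing.
It also fails if it takes over 66 s, if anything falls off the work surface, if the arm or the gripper's body presses on something with over 40 N, if the wrist force passes 120 N, or if a joint passes its speed limit or range.

## Working session

There is one attempt and no reset: what is moved stays moved. The work goes in short steps, Python scripts to look and compute and a tool call to move; the robot and the scene stay as the last step left them, time stands still between calls to the robot, and variables do not carry over. Pictures are saved under pics/ and viewed, at most 10 in all, crops included, and the job is handed in when it is done.

Besides the shell and the picture viewer there is one more tool, called after "Emit:" as name(argument=value, ...) on one line, values as JSON. jog_arm: Moves the arm, as the interface text tells. Its arguments: {"type":"object","properties":{"commands":{"type":"array"},"force":{"type":"number"}},"required":["commands"]}

```bash
ls; mkdir -p pics
cat > h.py <<'E'
import numpy as np, cv2
from cell import robot, vision
def par(c):
    p=vision.camera_params(c); return np.array([[p['fx'],0,p['cx']],[0,p['fy'],p['cy']],[0,0,1.]]),np.array(p['cam_to_world'])
def ray(c,u,v,z):
    K,T=par(c); d=T[:3,:3]@np.linalg.inv(K)@np.array([u,v,1.]); o=T[:3,3]; return o+d*(z-o[2])/d[2]
def proj(c,P):
    K,T=par(c); P=np.atleast_2d(P); q=(P-T[:3,3])@T[:3,:3]@K.T; return q[:,:2]/q[:,2:]
E
python3 - <<'E'
from h import *
for c in ('scene','top'):
    im=vision.camera(c); cv2.imwrite(f'pics/{c}0.png',im[:,:,::-1]); K,T=par(c); print(c,K[0,0],T.round(3).tolist())
    for n in ('handset','cap','rest','stop_top','cap_mouth','handset_tip','handset_shoulder'):
        print(n,[(np.round(d['extent']).tolist(),round(d['confidence'],2)) for d in vision.spot_in(n,c)[:4]])
print(robot.observe())
E
```

```text
pics
scene 509.74508994123454 [[-0.568, 0.459, -0.683, 1296.98], [0.823, 0.313, -0.474, 521.829], [-0.003, -0.831, -0.556, 712.57], [0.0, 0.0, 0.0, 1.0]]
handset [([234.0, 230.0, 61.0, 40.0], 0.93), ([233.0, 195.0, 49.0, 38.0], 0.61)]
cap [([493.0, 312.0, 38.0, 42.0], 0.82), ([492.0, 275.0, 41.0, 32.0], 0.82), ([336.0, 240.0, 47.0, 24.0], 0.67), ([551.0, 319.0, 47.0, 44.0], 0.64)]
rest [([337.0, 239.0, 50.0, 28.0], 0.63)]
stop_top [([339.0, 241.0, 46.0, 23.0], 0.72)]
cap_mouth [([552.0, 320.0, 48.0, 42.0], 0.98), ([496.0, 279.0, 41.0, 33.0], 0.79), ([492.0, 310.0, 37.0, 44.0], 0.56), ([235.0, 231.0, 61.0, 41.0], 0.34)]
handset_tip [([232.0, 191.0, 47.0, 35.0], 0.66), ([231.0, 231.0, 58.0, 38.0], 0.56)]
handset_shoulder [([230.0, 192.0, 55.0, 29.0], 0.96), ([312.0, 223.0, 30.0, 20.0], 0.69), ([490.0, 311.0, 41.0, 42.0], 0.55), ([410.0, 369.0, 56.0, 25.0], 0.54)]
top 483.157184710966 [[-0.022, -0.997, 0.075, 465.394], [-1.0, 0.023, 0.004, 18.046], [-0.006, -0.075, -0.997, 1151.052], [0.0, 0.0, 0.0, 1.0]]
handset [([518.0, 303.0, 30.0, 70.0], 0.6)]
cap [([132.0, 293.0, 38.0, 34.0], 0.83
[... 565 characters left out ...]
9276e-04,  7.75269536e+01]), 'joint_vel': array([ 0.02144051,  0.00788037, -0.01437773,  0.03624474, -0.00496391,
        0.03653363]), 'effort': array([-1.68411512e-03, -5.56711507e+01,  5.03753543e+01,  4.17396541e-04,
       -3.78934601e-04,  1.47901851e-06]), 'tcp_pos': array([ 147.74598332, -581.55927623,  231.34035753]), 'tool_rot': array([[ 9.69212430e-01,  2.46226044e-01, -4.11930062e-06],
       [ 2.46226041e-01, -9.69212423e-01, -1.27416586e-04],
       [-3.53657592e-05,  1.22479460e-04, -9.99999992e-01]]), 'contact_force': array([0.12834342, 0.5493024 , 0.57251419]), 'ft_torque': array([-0.00436084,  0.00454395, -0.0725025 ]), 'gripper_force': 0.0, 'grip_width': 1.001084634024083}
```

View pics/scene0.png

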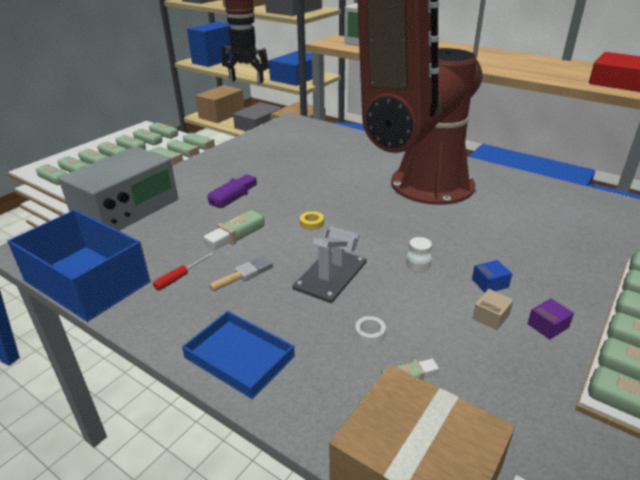

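View pics/top0.png

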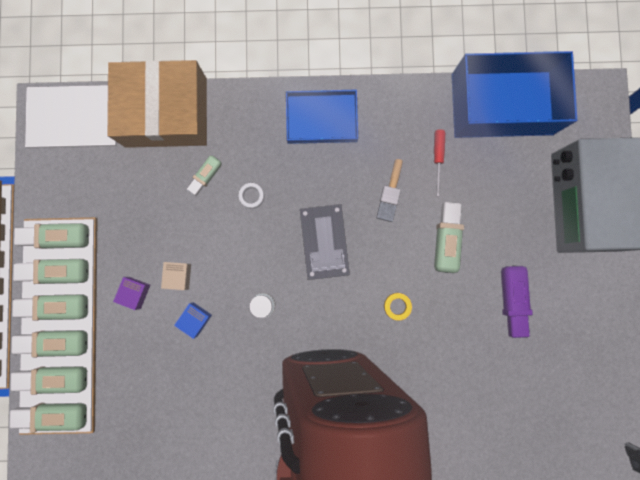

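The top view shows the real handset at (450,238) with its head away from the robot. The champagne cap is at (174,276) and the cradle at (325,243). The purple handset and the blue and purple caps are decoys. Next I'll take closer crops and fit outlines.

Run:
```python
from h import *
t=cv2.imread('pics/top0.png'); s=cv2.imread('pics/scene0.png')
def up(im,x0,y0,x1,y1,k): return cv2.resize(im[y0:y1,x0:x1],None,fx=k,fy=k,interpolation=cv2.INTER_CUBIC)
a=up(t,290,195,370,290,6); b=up(s,285,220,385,310,6)
W=np.zeros((570,480+20,3),np.uint8)
cv2.imwrite('pics/cradle.png',cv2.resize(np.hstack([a[:540],b[:,:600]]),None,fx=.74,fy=.74))
a=up(t,420,190,480,280,6); b=up(t,150,250,200,300,8); W=np.zeros((540,770,3),np.uint8); W[:,:360]=a; W[:400,365:765]=b
cv2.imwrite('pics/parts.png',W)
hsv=cv2.cvtColor(t,cv2.COLOR_BGR2HSV)
def seg(x0,y0,x1,y1,lo,hi):
    m=np.zeros(t.shape[:2],np.uint8); m[y0:y1,x0:x1]=cv2.inRange(hsv,lo,hi)[y0:y1,x0:x1]
    c=max(cv2.findContours(m,0,2)[0],key=cv2.contourArea); r=cv2.minAreaRect(c); print(cv2.contourArea(c),r); return cv2.boxPoints(r)
for nm,args,z in (('body',(425,190,480,285,(15,30,60),(90,255,255)),40),('head',(425,190,480,285,(0,0,175),(180,60,255)),34),('cap',(155,255,198,300,(5,35,60),(30,255,255)),40),('plate',(290,195,365,290,(0,0,0),(180,255,75)),8)):
    B=seg(*args); print(nm,[ray('top',*p,z)[:2].round(1).tolist() for p in B])
print(hsv[276,165],hsv[250,450],hsv[212,452],hsv[230,310],hsv[300,300])
```

```text
868.0 ((448.66900634765625, 248.97244262695312), (22.920555114746094, 44.34628677368164), 4.763641834259033)
body [[466.3, -252.5], [567.7, -265.2], [562.1, -317.6], [460.8, -304.6]]
1017.5 ((451.6573486328125, 235.09490966796875), (22.164440155029297, 65.95793914794922), 2.0454084873199463)
head [[471.7, -263.4], [624.6, -275.3], [621.6, -326.7], [468.8, -314.3]]
653.5 ((175.1571044921875, 275.6438293457031), (27.139753341674805, 26.408044815063477), 3.814074993133545)
cap [[439.7, 377.6], [500.0, 373.7], [494.4, 311.3], [434.2, 315.5]]Traceback (most recent call last):
  File "<stdin>", line 14, in <module>
  File "<stdin>", line 12, in seg
ValueError: max() iterable argument is empty
```

View pics/cradle.png

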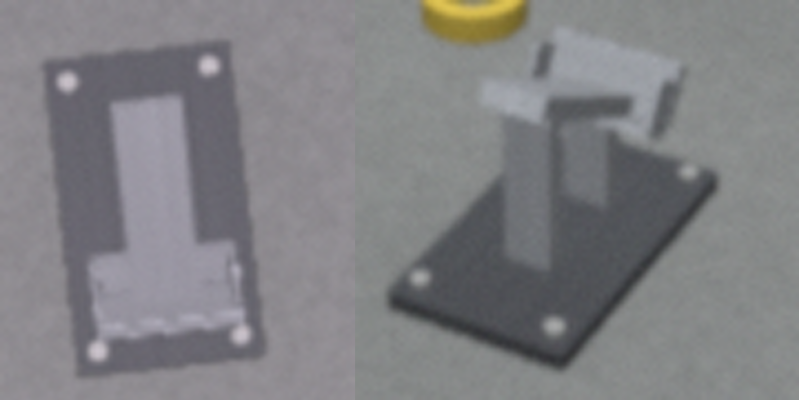

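View pics/parts.png

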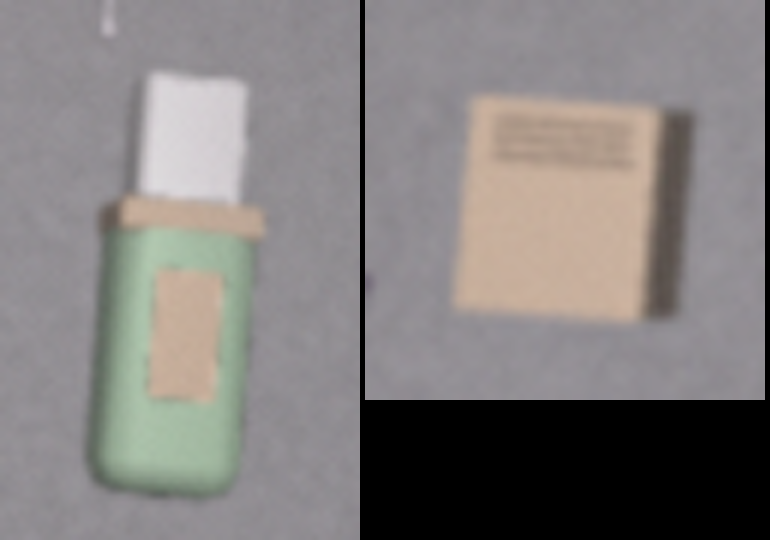

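The crops show the rail end corners, the stop's top edge, the plate corners (plate about 8 mm thick), the handset and the cap. The cap's ribs face away, so its mouth faces the robot. Now I'll fit the poses from those pixels.

```bash
cat > fit.py <<'E'
from h import *
from scipy.optimize import least_squares
def Rz(a): return np.array([[np.cos(a),-np.sin(a),0],[np.sin(a),np.cos(a),0],[0,0,1]])
S=np.radians(30); Ry=np.array([[np.cos(S),0,-np.sin(S)],[0,1,0],[np.sin(S),0,np.cos(S)]])
def fit(obs,p0,z0=0,R=np.eye(3)):
    # obs: (cam, local point, (u|None,v|None))
    def res(p):
        r=[]
        for c,L,uv in obs:
            q=proj(c,np.r_[p[:2],z0]+Rz(p[2])@R@np.array(L,float))[0]; r+=list(q-uv)
        return r
    s=least_squares(res,p0,loss='soft_l1'); return s.x,np.round(res(s.x),1)
E
python3 - <<'E'
from fit import *
T=lambda X,Y:('top',(290+X/4.44,195+Y/4.44)); C=lambda X,Y:('scene',(285+(X-355)/4.44,220+Y/4.44))
ob=[(T(111,101),(105,17,0)),(T(182,95),(105,-17,0)),(T(97,331),(0,37,22)),(T(243,316),(0,-37,22)),
 (C(481,80),(105,-17,0)),(C(550,95),(105,17,0)),(C(555,30),(0,-37,22)),(C(685,66),(0,37,22))]
x,r=fit([(a[0],L,a[1]) for a,L in ob],[430,0,0],70,Ry); print('rest',x,np.degrees(x[2]),r)
pc=[T(45,63),T(228,42),T(265,353),T(78,377)]
P=np.array([ray('top',*a[1],8)for a in pc]); print('plate',P.round(1).tolist(), 'scene', [ray('scene',*C(X,Y)[1],8)[:2].round(1).tolist() for X,Y in ((390,297),(563,358),(717,178))])
# handset crop px /6 + (420,190)
H=lambda X,Y:(420+X/6,190+Y/6)
hb=[(H(147,73),(107.5,21,34)),(H(247,80),(107.5,-21,34)),(H(90,470),(-52,28,20)),(H(165,495),(-57.5,0,20)),(H(243,475),(-52,-28,20)),(H(108,300),(0,28,25)),(H(252,305),(0,-28,25))]
x,r=fit([('top',L,a) for a,L in hb],[540,-290,0]); print('handset',x,np.degrees(x[2]),r)
K=lambda X,Y:(150+(X-365)/8,250+Y/8)
cb=[(K(472,97),(30.5,27,40)),(K(660,106),(30.5,-27,40)),(K(645,320),(-30.5,-27,40)),(K(455,308),(-30.5,27,40))]
x,r=fit([('top',L,a) for a,L in cb],[470,340,0]); print('cap',x,np.degrees(x[2]),r)
E
```

```text
rest [ 4.90984748e+02 -3.47969925e+00  8.28579205e-02] 4.747409145223366 [-0.3  1.7 -0.5  1.4 -1.2 -1.5 -0.6 -1.7  0.3 -1.1 -1.2  0.  -0.4 -1.3
 -1.  -0.7]
plate [[618.3, 55.5, 8.0], [627.4, -42.9, 8.0], [460.5, -58.1, 8.0], [450.1, 41.4, 8.0]] scene [[629.7, -37.9], [619.4, 58.1], [454.0, 43.4]]
handset [ 5.19745096e+02 -2.91523687e+02 -9.34012799e-02] -5.351499141318252 [-0.5 -2.2  0.9 -2.1  0.9 -0.1  0.3 -1.  -0.6  0.8 -0.4  5.9 -0.3  6.8]
cap [ 4.66412890e+02  3.46883509e+02 -7.66719833e-02] -4.392981050434929 [ 0.1 -0.1 -0.1  0.  -0.2 -0.1  0.1  0.1]
```

Run:
```python
from fit import *
T=lambda X,Y:('top',(290+X/4.44,195+Y/4.44)); C=lambda X,Y:('scene',(285+(X-355)/4.44,220+Y/4.44))
for t in (0,-5):
  ob=[(T(111,101),(105,17,0)),(T(182,95),(105,-17,0)),(T(97,331),(t,37,22)),(T(243,316),(t,-37,22)),
 (C(481,80),(105,-17,0)),(C(550,95),(105,17,0)),(C(555,30),(t,-37,22)),(C(685,66),(t,37,22))]
  x,r=fit([(a[0],L,a[1]) for a,L in ob],[430,0,0],70,Ry); print('rest',x,np.degrees(x[2]),r)
H=lambda X,Y:(420+X/6,190+Y/6)
hb=[(H(147,73),(107.5,21,32)),(H(247,80),(107.5,-21,32)),(H(90,470),(-50,28,20)),(H(165,495),(-57.5,0,20)),(H(243,475),(-50,-28,20)),(H(142,195),(60,21,32)),(H(242,203),(60,-21,32))]
x,r=fit([('top',L,a) for a,L in hb],[540,-290,0]); print('handset',x,np.degrees(x[2]),r)
```

```text
rest [ 4.90984748e+02 -3.47969925e+00  8.28579205e-02] 4.747409145223366 [-0.3  1.7 -0.5  1.4 -1.2 -1.5 -0.6 -1.7  0.3 -1.1 -1.2  0.  -0.4 -1.3
 -1.  -0.7]
rest [ 4.92705860e+02 -3.83013566e+00  8.93012754e-02] 5.116586182754458 [-0.4  1.  -0.6  0.5 -0.8 -0.2 -0.2 -0.6 -0.1 -0.6 -1.6  0.4 -0.1 -1.
 -0.6 -0.5]
handset [ 5.16001657e+02 -2.91125427e+02 -1.00428068e-01] -5.75410442830227 [-0.5 -0.5  0.8 -0.3  0.7  0.6  0.   0.6 -0.8  1.6 -0.9 -0.7  0.5 -0.6]
```

```bash
cat > plan.py <<'E'
from h import *
def plan(x,y,z,yaw,n=5):
    s=robot.observe(); R=s['tool_rot']; p=s['tcp_pos']; a0=np.degrees(np.arctan2(R[1,0],R[0,0]))
    t=np.radians((a0-yaw+180)%360-180)/n; d=(np.array([x,y,z])-p)/n; a=np.radians(a0)
    print('now',p.round(1),'yaw',round(a0,1),'t',round(s['clock'],2),'F',np.round(s['contact_force'],1),'w',round(s['grip_width'],3),'g',round(s['gripper_force'],1))
    for i in range(n):
        b=a-i*t; print([round(float(v),4) for v in (d@[np.cos(b),np.sin(b),0]/1e3,d@[np.sin(b),-np.cos(b),0]/1e3,-d[2]/1e3,t)])
E
python3 -c "
from plan import *; plan(526,-292,231,-5.5,10)"
```

```text
now [ 147.7 -581.6  231.3] yaw 14.3 t 0.8 F [0.1 0.5 0.6] w 1.001 g 0.0
[0.0438, -0.0188, 0.0, 0.0345]
[0.0431, -0.0202, 0.0, 0.0345]
[0.0424, -0.0217, 0.0, 0.0345]
[0.0416, -0.0232, 0.0, 0.0345]
[0.0408, -0.0246, 0.0, 0.0345]
[0.0399, -0.026, 0.0, 0.0345]
[0.039, -0.0273, 0.0, 0.0345]
[0.038, -0.0287, 0.0, 0.0345]
[0.037, -0.03, 0.0, 0.0345]
[0.036, -0.0312, 0.0, 0.0345]
```

Emit:
jog_arm(commands=[[1,0.0438,-0.0188,0,0.0345],[1,0.0431,-0.0202,0,0.0345],[1,0.0424,-0.0217,0,0.0345],[1,0.0416,-0.0232,0,0.0345],[1,0.0408,-0.0246,0,0.0345]], force=25)

```text
clock: 1.42
tcp_pos: [338.0, -435.8, 231.5]
tool_rot: [[0.997, 0.075, 0.0], [0.075, -0.997, -0.0], [0.0, 0.001, -1.0]]
contact_force: [0.3, 0.6, 0.2]
grip_width: 1.001
gripper_force: 0.0
```

Emit:
jog_arm(commands=[[1,0.04,-0.026,0,0.0345],[1,0.039,-0.0273,0,0.0345],[1,0.038,-0.0287,0,0.0345],[1,0.037,-0.03,0,0.0345],[1,0.036,-0.0312,0,0.0345]])

```text
clock: 2.05
tcp_pos: [527.2, -290.9, 231.4]
tool_rot: [[0.995, -0.097, 0.0], [-0.097, -0.995, -0.0], [0.0, 0.0, -1.0]]
contact_force: [-1.1, -1.0, 0.3]
grip_width: 0.999
gripper_force: 0.0
```

Run:
```python
from plan import *
plan(526,-292,60,-5.5)
im=vision.camera('top'); cv2.imwrite('pics/t1.png',im[:,:,::-1])
```

```text
now [ 527.2 -290.9  231.4] yaw -5.6 t 2.05 F [-1.1 -1.   0.3] w 0.999 g 0.0
[-0.0002, 0.0002, 0.0343, -0.0003]
[-0.0002, 0.0002, 0.0343, -0.0003]
[-0.0002, 0.0002, 0.0343, -0.0003]
[-0.0002, 0.0002, 0.0343, -0.0003]
[-0.0002, 0.0002, 0.0343, -0.0003]
```

Emit:
jog_arm(commands=[[1,0,0.001,0.045,0],[1,0,0,0.045,0],[1,0,0,0.045,0],[1,0,0,0.04,0],[1,0,0,0.03,0]])

```text
clock: 2.72
tcp_pos: [525.3, -292.5, 24.3]
tool_rot: [[0.995, -0.096, -0.001], [-0.096, -0.995, 0.001], [-0.001, -0.001, -1.0]]
contact_force: [0.7, 0.1, -0.0]
grip_width: 1.001
gripper_force: 0.0
```

Emit:
jog_arm(commands=[[1,0,0,0.015,0],[1,0,0,0.01,0],[1,0,0,0,0],[0,0,0,0,0],[0,0,0,0,0]])

```text
clock: 3.35
tcp_pos: [526.7, -293.3, 2.6]
tool_rot: [[0.995, -0.096, 0.002], [-0.096, -0.995, -0.001], [0.002, 0.001, -1.0]]
contact_force: [1.9, -0.0, 1.0]
grip_width: 0.655
gripper_force: 27.2
```

Emit:
jog_arm(commands=[[-1,0,0,0,0],[-1,0,0,0,0],[-1,0,0,0,0],[-1,0,0,0,0],[-1,0,0,0,0]])

```text
clock: 3.98
tcp_pos: [526.7, -293.3, 2.7]
tool_rot: [[0.995, -0.096, 0.002], [-0.096, -0.995, -0.001], [0.002, 0.001, -1.0]]
contact_force: [0.2, 2.0, 5.3]
grip_width: 0.657
gripper_force: 27.8
```

Emit:
jog_arm(commands=[[-1,0,0,-0.01,0],[-1,0,0,-0.03,0],[-1,0,0,-0.045,0],[-1,0,0,-0.045,0],[-1,0,0,-0.035,0]])

```text
clock: 4.6
tcp_pos: [526.0, -293.3, 168.8]
tool_rot: [[0.995, -0.096, 0.001], [-0.096, -0.995, -0.001], [0.001, 0.001, -1.0]]
contact_force: [0.1, -0.4, -3.4]
grip_width: 0.652
gripper_force: 27.9
```

```bash
python3 -c "
from plan import *; plan(550.3,1.1,160,5,10)"
```

```text
now [ 526.  -293.3  168.8] yaw -5.5 t 4.6 F [ 0.1 -0.4 -3.4] w 0.652 g 27.9
[-0.0004, -0.0295, 0.0009, -0.0184]
[0.0001, -0.0295, 0.0009, -0.0184]
[0.0007, -0.0295, 0.0009, -0.0184]
[0.0012, -0.0295, 0.0009, -0.0184]
[0.0018, -0.0295, 0.0009, -0.0184]
[0.0023, -0.0294, 0.0009, -0.0184]
[0.0028, -0.0294, 0.0009, -0.0184]
[0.0034, -0.0293, 0.0009, -0.0184]
[0.0039, -0.0293, 0.0009, -0.0184]
[0.0045, -0.0292, 0.0009, -0.0184]
```

Emit:
jog_arm(commands=[[-1,0,-0.0295,0.0,-0.0184],[-1,0,-0.0295,0.0,-0.0184],[-1,0.001,-0.0295,0.0,-0.0184],[-1,0.001,-0.0295,0.0,-0.0184],[-1,0.002,-0.0295,0.0,-0.0184]])

```text
clock: 5.22
tcp_pos: [538.5, -145.0, 166.6]
tool_rot: [[1.0, -0.004, -0.0], [-0.004, -1.0, -0.0], [-0.0, 0.0, -1.0]]
contact_force: [0.1, 0.1, -3.6]
grip_width: 0.656
gripper_force: 27.9
```

Emit:
jog_arm(commands=[[-1,0.002,-0.0294,0.002,-0.0184],[-1,0.003,-0.0294,0.002,-0.0184],[-1,0.003,-0.0294,0.002,-0.0184],[-1,0.004,-0.029,0.001,-0.0184],[-1,0.004,-0.029,0.001,-0.0184]])

```text
clock: 5.85
tcp_pos: [549.7, 1.6, 158.6]
tool_rot: [[0.996, 0.088, -0.0], [0.088, -0.996, -0.0], [-0.0, 0.0, -1.0]]
contact_force: [0.5, 0.5, -3.9]
grip_width: 0.655
gripper_force: 27.9
```

Run:
```python
from plan import *
plan(550.3,1.1,128,5)
a=vision.camera('top')[180:300,270:380,::-1]; b=vision.camera('scene')[150:310,260:400,::-1]
cv2.imwrite('pics/t2.png',np.hstack([cv2.resize(a,(440,480),interpolation=2),cv2.resize(b,(350,400),interpolation=2,)[:400].copy() if 0 else cv2.resize(b,(350,480),interpolation=2)]))
```

```text
now [549.7   1.6 158.6] yaw 5.1 t 5.85 F [ 0.5  0.5 -3.9] w 0.655 g 27.9
[0.0001, 0.0001, 0.0061, 0.0002]
[0.0001, 0.0001, 0.0061, 0.0002]
[0.0001, 0.0001, 0.0061, 0.0002]
[0.0001, 0.0001, 0.0061, 0.0002]
[0.0001, 0.0001, 0.0061, 0.0002]
```

View pics/t2.png

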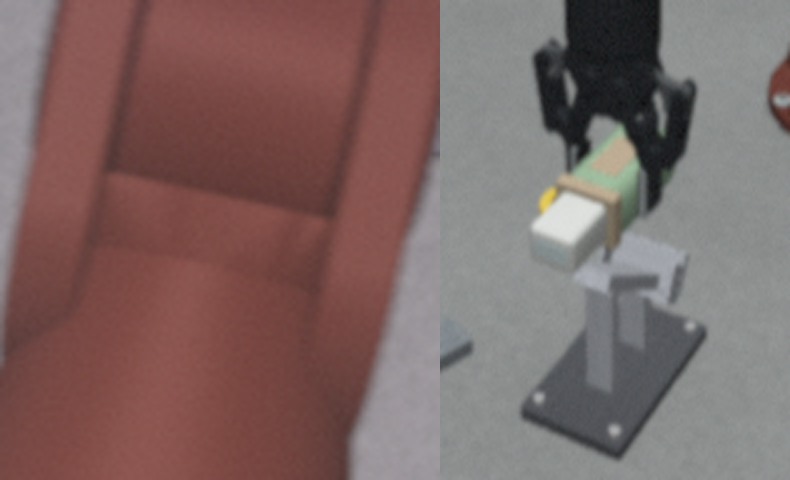

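In the scene view the handset hangs level over the rail, with its head-front top edge running from about (533,227) to (575,240) in the crop. I'll check how far along it the grip sits.

Run:
```python
from fit import *
s=robot.observe(); p=s['tcp_pos']; R=Rz(np.radians(5.1))
obs=np.array([[260+(533-440)/2.5,150+227/3],[260+(575-440)/2.5,150+240/3],[260+(530-440)/2.5,150+253/3],[260+(570-440)/2.5,150+271/3]])
for g in (4,8,12,16):
    q=proj('scene',[p+np.array([0,0,-2.7])+R@np.array([107.5-g,y,z]) for y,z in ((-21,34),(21,34),(-21,6),(21,6))]); print(g,(q-obs).round(1).tolist())
```

```text
4 [[-4.3, -0.2], [-2.4, 1.2], [-2.5, 3.2], [-0.1, 3.2]]
8 [[-3.2, -1.2], [-1.4, 0.2], [-1.4, 2.3], [1.0, 2.1]]
12 [[-2.1, -2.1], [-0.3, -0.7], [-0.3, 1.3], [2.0, 1.1]]
16 [[-1.0, -3.1], [0.8, -1.7], [0.8, 0.3], [3.1, 0.1]]
```

Emit:
jog_arm(commands=[[-1,0,0,0.01,0],[-1,0,0,0.01,0],[-1,0,0,0.008,0],[-1,0,0,0.003,0],[-1,0,0,0,0]], force=20)

```text
clock: 6.58
tcp_pos: [549.8, 0.6, 127.1]
tool_rot: [[0.996, 0.087, -0.0], [0.087, -0.996, -0.0], [-0.0, -0.0, -1.0]]
contact_force: [0.0, -0.2, -3.3]
grip_width: 0.653
gripper_force: 28.0
```

Emit:
jog_arm(commands=[[-1,0,0,0.001,0],[-1,0,0,0.001,0],[-1,-0.0005,0,0.001,0],[-1,-0.0005,0,0.001,0],[-1,-0.0005,0,0.001,0]])

```text
clock: 7.2
tcp_pos: [549.4, 0.3, 123.8]
tool_rot: [[0.996, 0.088, 0.003], [0.088, -0.996, -0.001], [0.003, 0.001, -1.0]]
contact_force: [-0.6, -1.9, 5.6]
grip_width: 0.657
gripper_force: 22.1
```

Emit:
jog_arm(commands=[[-1,-0.001,0,0.002,0],[-1,-0.001,0,0.002,0],[-1,-0.001,0,0.002,0],[-1,-0.001,0,0.002,0],[-1,-0.0005,0,0.002,0]])

```text
clock: 7.82
tcp_pos: [544.4, -0.3, 113.6]
tool_rot: [[0.996, 0.087, 0.002], [0.087, -0.996, -0.001], [0.001, 0.001, -1.0]]
contact_force: [-3.6, -1.2, 7.1]
grip_width: 0.658
gripper_force: 21.6
```

Run:
```python
from plan import *
plan(550.3,1.1,128,5,1)
b=vision.camera('scene')[150:310,260:400,::-1]
cv2.imwrite('pics/t3.png',cv2.resize(b,(525,600),interpolation=2))
```

```text
now [ 5.444e+02 -3.000e-01  1.136e+02] yaw 5.0 t 7.83 F [-3.6 -1.2  7.1] w 0.658 g 21.6
[0.006, -0.0009, -0.0144, 0.0002]
```

View pics/t3.png

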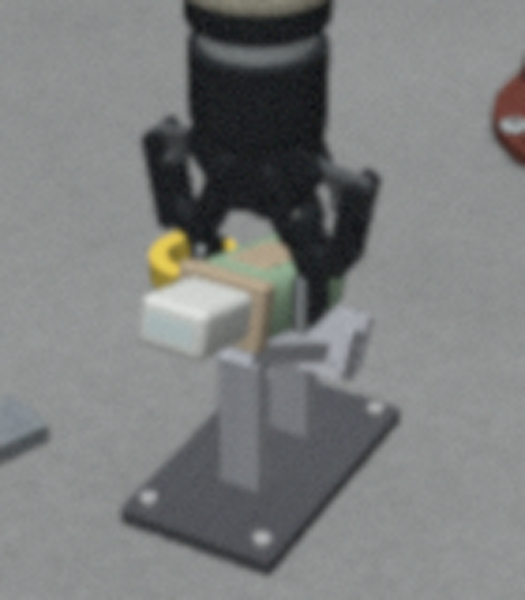

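The handset is pivoting head-up on the rail end, as planned. I'll keep lowering.

Emit:
jog_arm(commands=[[-1,-0.0005,0,0.002,0],[-1,-0.0005,0,0.002,0],[-1,-0.0005,0,0.002,0],[-1,0,0,0.001,0],[-1,0,0,0.001,0]])

```text
clock: 8.5
tcp_pos: [542.5, -0.4, 105.4]
tool_rot: [[0.996, 0.087, 0.001], [0.087, -0.996, -0.001], [0.0, 0.001, -1.0]]
contact_force: [-5.9, -2.8, 6.6]
grip_width: 0.657
gripper_force: 22.2
```

Emit:
jog_arm(commands=[[-1,0,0,0.001,0],[-1,-0.001,0,0.0006,0],[-1,-0.001,0,0.0006,0],[-1,-0.001,0,0.0006,0],[-1,0,0,0,0]])

```text
clock: 9.12
tcp_pos: [540.7, -0.6, 103.4]
tool_rot: [[0.996, 0.088, 0.003], [0.088, -0.996, -0.001], [0.003, 0.001, -1.0]]
contact_force: [0.1, -0.6, 8.7]
grip_width: 0.649
gripper_force: 22.4
```

Emit:
jog_arm(commands=[[-1,-0.001,0,0.0006,0],[-1,-0.001,0,0.0006,0],[-1,-0.001,0,0.0006,0],[-1,0,0,0,0],[-1,0,0,0,0]])

```text
clock: 9.75
tcp_pos: [537.8, -0.8, 101.6]
tool_rot: [[0.996, 0.088, 0.003], [0.088, -0.996, -0.001], [0.003, 0.001, -1.0]]
contact_force: [0.3, -1.0, 8.7]
grip_width: 0.651
gripper_force: 22.5
```

Run:
```python
from plan import *
plan(540,0,103,5,1)
b=vision.camera('scene')[150:310,260:400,::-1]
cv2.imwrite('pics/t4.png',cv2.resize(b,(525,600),interpolation=2))
```

```text
now [537.8  -0.8 101.6] yaw 5.0 t 9.75 F [ 0.3 -1.   8.7] w 0.651 g 22.5
[0.0022, -0.0006, -0.0014, 0.0005]
```

View pics/t4.png

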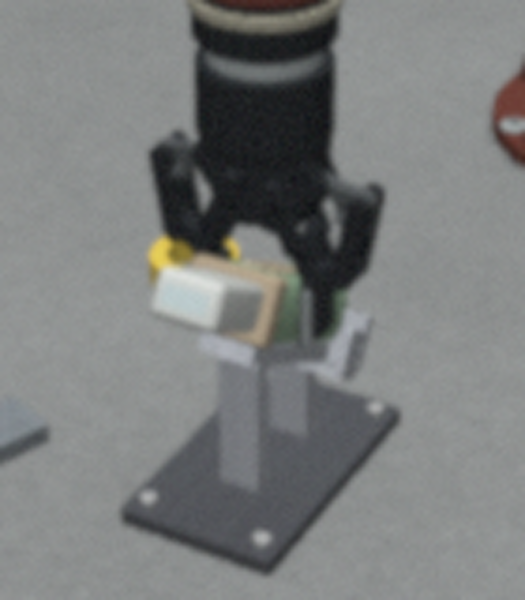

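Emit:
jog_arm(commands=[[-1,-0.001,0,0.0006,0],[-1,-0.001,0,0.0006,0],[-1,-0.001,0,0.0006,0],[-1,0,0,0,0],[-1,0,0,0,0]])

```text
clock: 10.42
tcp_pos: [537.0, -0.9, 101.1]
tool_rot: [[0.996, 0.088, 0.008], [0.088, -0.996, -0.001], [0.008, 0.001, -1.0]]
contact_force: [7.8, 2.4, 10.2]
grip_width: 0.654
gripper_force: 22.7
```

Emit:
jog_arm(commands=[[-0.2,0.001,0,-0.0006,0],[0.4,0,0,0,0],[1,0,0,0,0],[1,0,0,0,0],[1,0,0,0,0]])

```text
clock: 11.05
tcp_pos: [534.3, -0.6, 98.2]
tool_rot: [[0.996, 0.088, -0.001], [0.088, -0.996, -0.0], [-0.001, -0.0, -1.0]]
contact_force: [0.1, -0.8, 0.9]
grip_width: 1.003
gripper_force: 0.0
```

Emit:
jog_arm(commands=[[1,0,0,-0.005,0],[1,0,0,-0.015,0],[1,0,0,-0.03,0],[1,0,0,-0.05,0],[1,0,0,-0.05,0]])

```text
clock: 11.68
tcp_pos: [534.3, -0.6, 251.1]
tool_rot: [[0.996, 0.088, 0.001], [0.088, -0.996, -0.0], [0.001, 0.0, -1.0]]
contact_force: [0.6, 0.5, 0.3]
grip_width: 1.001
gripper_force: 0.0
```

Run:
```python
from plan import *
a=np.radians(-4.4)
plan(466.4+15*np.cos(a),346.9+15*np.sin(a),240,-4.4,10)
```

```text
now [534.3  -0.6 251.1] yaw 5.0 t 11.68 F [0.6 0.5 0.3] w 1.001 g 0.0
[-0.0022, -0.035, 0.0011, 0.0165]
[-0.0028, -0.0349, 0.0011, 0.0165]
[-0.0034, -0.0349, 0.0011, 0.0165]
[-0.004, -0.0348, 0.0011, 0.0165]
[-0.0045, -0.0347, 0.0011, 0.0165]
[-0.0051, -0.0347, 0.0011, 0.0165]
[-0.0057, -0.0346, 0.0011, 0.0165]
[-0.0062, -0.0345, 0.0011, 0.0165]
[-0.0068, -0.0344, 0.0011, 0.0165]
[-0.0074, -0.0343, 0.0011, 0.0165]
```

Emit:
jog_arm(commands=[[1,-0.002,-0.035,0.001,0.0165],[1,-0.0025,-0.035,0.001,0.0165],[1,-0.003,-0.035,0.001,0.0165],[1,-0.004,-0.035,0.001,0.0165],[1,-0.0045,-0.035,0.001,0.0165]])

```text
clock: 12.3
tcp_pos: [509.4, 154.1, 244.6]
tool_rot: [[0.999, 0.039, 0.0], [0.039, -0.999, 0.017], [0.001, -0.017, -1.0]]
contact_force: [0.7, -1.2, -0.2]
grip_width: 1.0
gripper_force: 0.0
```

Emit:
jog_arm(commands=[[1,-0.005,-0.0345,0.001,0.0165],[1,-0.0055,-0.0345,0.001,0.0165],[1,-0.006,-0.0345,0.001,0.0165],[1,-0.0065,-0.0345,0.001,0.0165],[1,-0.007,-0.0345,0.001,0.0165]])

```text
clock: 12.92
tcp_pos: [476.5, 214.4, 247.7]
tool_rot: [[0.994, 0.108, -0.017], [0.109, -0.989, 0.104], [-0.006, -0.105, -0.994]]
contact_force: [0.6, -0.0, -0.3]
grip_width: 1.0
gripper_force: 0.0
```

Run:
```python
from plan import *
a=np.radians(-4.4)
plan(466.4+17*np.cos(a),346.9+17*np.sin(a),2,-4.4,1)
print(robot.observe()['q'].round(1))
a=vision.camera('top'); b=vision.camera('scene')
cv2.imwrite('pics/t5.png',np.hstack([cv2.resize(a[195:285,290:350,::-1],(400,600),interpolation=2),cv2.resize(b[180:300,290:370,::-1],(400,600),interpolation=2)]))
```

```text
now [476.5 214.4 247.7] yaw 6.3 t 12.93 F [ 0.6 -0.  -0.3] w 1.0 g 0.0
[0.0212, -0.1297, 0.2457, 0.1863]
[  6.2  -8.5  -7.2  91.7   6.  179.9]
```

View pics/t5.png

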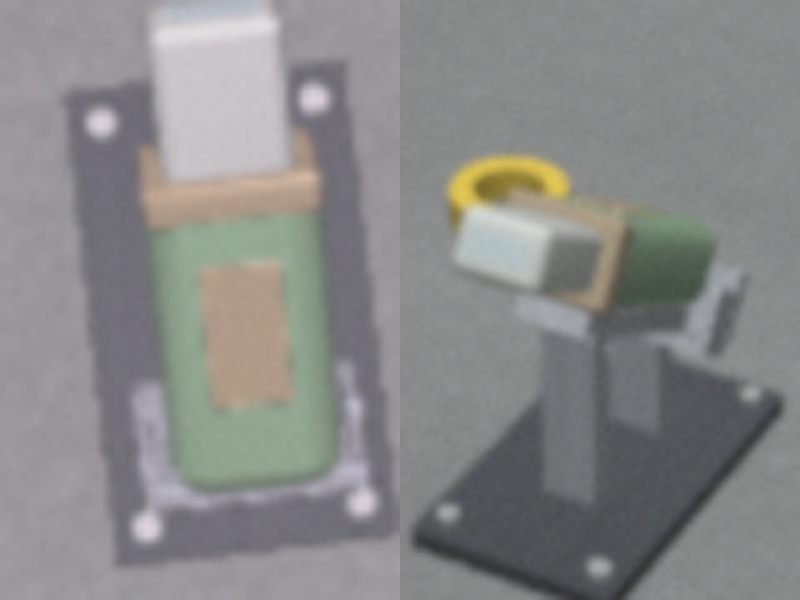

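The handset is seated: the butt is in the stop, it lies in line with the rail, and it is pitched up. Joint 6 hit its limit, so I'll flip the wrist half a turn, which gives the same grasp.

Emit:
jog_arm(commands=[[1,0,0,0,-0.18],[1,0,0,0,-0.18],[1,0,0,0,-0.18],[1,0,0,0,-0.18],[1,0,0,0,-0.18]])

```text
clock: 13.65
tcp_pos: [477.1, 213.5, 247.5]
tool_rot: [[0.529, 0.848, -0.017], [0.845, -0.525, 0.103], [0.078, -0.068, -0.995]]
contact_force: [0.2, 0.3, 0.1]
grip_width: 0.997
gripper_force: 0.0
```

Emit:
jog_arm(commands=[[1,0,0,0,-0.18],[1,0,0,0,-0.18],[1,0,0,0,-0.18],[1,0,0,0,-0.18],[1,0,0,0,-0.18]])

```text
clock: 14.28
tcp_pos: [477.1, 213.5, 247.5]
tool_rot: [[-0.336, 0.942, -0.017], [0.936, 0.336, 0.103], [0.102, 0.019, -0.995]]
contact_force: [0.7, 0.8, 0.2]
grip_width: 1.004
gripper_force: 0.0
```

Run:
```python
from plan import *
a=np.radians(-4.4)
plan(466.4+17*np.cos(a),346.9+17*np.sin(a),231,175.6,10)
print(robot.observe()['q'].round(1),robot.observe()['tool_rot'].round(3))
```

```text
now [477.1 213.5 247.5] yaw 109.7 t 14.28 F [0.7 0.8 0.2] w 1.004 g 0.0
[0.0122, 0.0051, 0.0016, -0.115]
[0.0116, 0.0064, 0.0016, -0.115]
[0.0107, 0.0077, 0.0016, -0.115]
[0.0098, 0.0089, 0.0016, -0.115]
[0.0087, 0.0099, 0.0016, -0.115]
[0.0075, 0.0109, 0.0016, -0.115]
[0.0062, 0.0117, 0.0016, -0.115]
[0.0048, 0.0123, 0.0016, -0.115]
[0.0034, 0.0128, 0.0016, -0.115]
[0.0019, 0.0131, 0.0016, -0.115]
[ 6.2 -8.4 -7.1 91.6  6.  76.5] [[-0.336  0.942 -0.017]
 [ 0.936  0.336  0.103]
 [ 0.102  0.019 -0.995]]
```

The joint-limit event left a 6° sideways tool tilt (q5 = 6°). To undo it, I'll do the mirror move at the opposite joint-6 limit.

Emit:
jog_arm(commands=[[1,0,0,0,-0.185],[1,0,0,0,-0.185],[1,0,0,0,-0.185],[1,0,0,0,-0.185],[1,0,0,0,-0.185]])

```text
clock: 14.9
tcp_pos: [477.1, 213.6, 247.5]
tool_rot: [[-0.954, 0.298, -0.017], [0.295, 0.95, 0.103], [0.047, 0.093, -0.995]]
contact_force: [-0.0, 0.3, 0.2]
grip_width: 1.0
gripper_force: 0.0
```

Emit:
jog_arm(commands=[[1,0,0,0,-0.185],[1,0,0,0,-0.185],[1,0,0,0,-0.185],[1,0,0,0,-0.185],[1,0,0,0,-0.185]])

```text
clock: 15.52
tcp_pos: [477.1, 213.5, 247.5]
tool_rot: [[-0.813, -0.583, -0.017], [-0.581, 0.807, 0.103], [-0.046, 0.093, -0.995]]
contact_force: [-0.9, -0.2, 0.2]
grip_width: 0.999
gripper_force: 0.0
```

Emit:
jog_arm(commands=[[1,0,0,0,-0.185],[1,0,0,0,-0.185],[1,0,0,0,-0.185],[1,0,0,0,-0.185],[1,0,0,0,-0.185]])

```text
clock: 16.15
tcp_pos: [477.1, 213.5, 247.5]
tool_rot: [[-0.024, -1.0, -0.017], [-0.994, 0.022, 0.103], [-0.102, 0.019, -0.995]]
contact_force: [-0.6, -0.3, 0.1]
grip_width: 1.004
gripper_force: 0.0
```

Emit:
jog_arm(commands=[[1,0,0,0,-0.185],[1,0,0,0,-0.185],[1,0,0,0,-0.185],[1,0,0,0,-0.185],[1,0,0,0,-0.185]])

```text
clock: 16.77
tcp_pos: [477.1, 213.5, 247.5]
tool_rot: [[0.784, -0.621, -0.017], [-0.616, -0.781, 0.103], [-0.077, -0.07, -0.995]]
contact_force: [0.2, 0.2, -0.0]
grip_width: 1.001
gripper_force: 0.0
```

Emit:
jog_arm(commands=[[1,0,0,0,-0.185],[1,0,0,0,-0.185],[1,0,0,0,-0.185],[1,0,0,0,-0.185],[1,0,0,0,0]])

```text
clock: 17.4
tcp_pos: [477.0, 213.6, 247.5]
tool_rot: [[0.998, 0.063, -0.017], [0.064, -0.993, 0.103], [-0.01, -0.104, -0.995]]
contact_force: [0.2, -0.4, -0.2]
grip_width: 0.997
gripper_force: 0.0
```

Run:
```python
from plan import *
plan(477,113,247.5,-5,5)
print(robot.observe()['q'].round(1),robot.observe()['tool_rot'].round(3))
```

```text
now [477.  213.6 247.5] yaw 3.7 t 17.4 F [ 0.2 -0.4 -0.2] w 0.997 g 0.0
[-0.0013, 0.0201, 0.0, 0.0303]
[-0.0007, 0.0201, 0.0, 0.0303]
[-0.0001, 0.0201, 0.0, 0.0303]
[0.0005, 0.0201, 0.0, 0.0303]
[0.0011, 0.0201, 0.0, 0.0303]
[   6.2   -8.4   -7.1   91.6    6.  -177.5] [[ 0.998  0.063 -0.017]
 [ 0.064 -0.993  0.103]
 [-0.01  -0.104 -0.995]]
```

Emit:
jog_arm(commands=[[1,0,0.03,0,0],[1,0,0.03,0,0],[1,0,0.03,0,0],[1,0,0.03,0,0],[1,0,0,0,0]])

```text
clock: 18.02
tcp_pos: [481.2, 145.6, 236.4]
tool_rot: [[1.0, -0.008, -0.01], [-0.007, -0.998, 0.061], [-0.011, -0.061, -0.998]]
contact_force: [0.2, 0.8, -0.0]
grip_width: 0.997
gripper_force: 0.0
```

Run:
```python
from plan import *
print(robot.observe()['q'].round(1),robot.observe()['tool_rot'].round(3))
```

```text
[  -0.3  -11.1  -10.6   91.2    3.5 -179.9] [[ 1.    -0.008 -0.01 ]
 [-0.007 -0.998  0.061]
 [-0.011 -0.061 -0.998]]
```

Emit:
jog_arm(commands=[[1,0,0.03,-0.003,0],[1,0,0.03,-0.003,0],[1,0,0.03,-0.003,0],[1,0,0.02,-0.003,0],[1,0,0,0,0]])

```text
clock: 18.65
tcp_pos: [480.8, 93.7, 244.0]
tool_rot: [[0.996, -0.085, -0.009], [-0.085, -0.996, 0.015], [-0.011, -0.014, -1.0]]
contact_force: [-0.3, -0.5, -0.7]
grip_width: 0.997
gripper_force: 0.0
```

Run:
```python
from plan import *
print(robot.observe()['q'].round(1),robot.observe()['tool_rot'].round(3))
```

```text
[  -4.8  -12.5  -11.    92.2    0.8 -179.9] [[ 0.996 -0.085 -0.009]
 [-0.085 -0.996  0.015]
 [-0.011 -0.014 -1.   ]]
```

Emit:
jog_arm(commands=[[1,0,0.03,0,0],[1,0,0,0,0.185],[1,0,0,0,0.185],[1,0,0,0,0.185],[1,0,0,0,0.185]])

```text
clock: 19.27
tcp_pos: [479.7, 79.9, 243.1]
tool_rot: [[0.658, -0.753, -0.011], [-0.753, -0.658, 0.001], [-0.009, 0.008, -1.0]]
contact_force: [0.6, -0.0, 0.3]
grip_width: 1.001
gripper_force: 0.0
```

Run:
```python
from plan import *
a=np.radians(-4.4)
s=robot.observe();print(s['q'].round(1),s['tool_rot'].round(3))
import plan as P
p=s['tcp_pos']; R=s['tool_rot']; y0=np.degrees(np.arctan2(R[1,0],R[0,0])); tot=(y0-175.6)%360; print(y0,tot)
n=16; t=np.radians(tot)/n; d=(np.array([466.4+17*np.cos(a),346.9+17*np.sin(a),231])-p)/n
for i in range(n):
    b=np.radians(y0)-i*t; print([round(float(v),4) for v in (d@[np.cos(b),np.sin(b),0]/1e3,d@[np.sin(b),-np.cos(b),0]/1e3,-d[2]/1e3,t)])
```

```text
[  -6.   -12.9  -11.4   92.2    0.  -137.2] [[ 0.658 -0.753 -0.011]
 [-0.753 -0.658  0.001]
 [-0.009  0.008 -1.   ]]
-48.82345667831151 135.5765433216885
[-0.0123, -0.0111, 0.0008, 0.1479]
[-0.0139, -0.0092, 0.0008, 0.1479]
[-0.0151, -0.007, 0.0008, 0.1479]
[-0.0159, -0.0047, 0.0008, 0.1479]
[-0.0164, -0.0023, 0.0008, 0.1479]
[-0.0166, 0.0001, 0.0008, 0.1479]
[-0.0164, 0.0026, 0.0008, 0.1479]
[-0.0159, 0.005, 0.0008, 0.1479]
[-0.015, 0.0072, 0.0008, 0.1479]
[-0.0137, 0.0094, 0.0008, 0.1479]
[-0.0122, 0.0113, 0.0008, 0.1479]
[-0.0104, 0.013, 0.0008, 0.1479]
[-0.0084, 0.0143, 0.0008, 0.1479]
[-0.0062, 0.0154, 0.0008, 0.1479]
[-0.0038, 0.0162, 0.0008, 0.1479]
[-0.0014, 0.0165, 0.0008, 0.1479]
```

Tilt is essentially gone. Now on to the cap.

Emit:
jog_arm(commands=[[1,-0.0123,-0.0111,0.0008,0.148],[1,-0.0139,-0.0092,0.0008,0.148],[1,-0.0151,-0.007,0.0008,0.148],[1,-0.0159,-0.0047,0.0008,0.148],[1,-0.0164,-0.0023,0.0008,0.148]])

```text
clock: 19.9
tcp_pos: [480.2, 163.5, 239.2]
tool_rot: [[-0.02, -1.0, -0.011], [-1.0, 0.02, 0.001], [-0.001, 0.011, -1.0]]
contact_force: [0.1, -0.3, 0.4]
grip_width: 1.0
gripper_force: 0.0
```

Emit:
jog_arm(commands=[[1,-0.0166,0.0001,0.0008,0.148],[1,-0.0164,0.0026,0.0008,0.148],[1,-0.0159,0.005,0.0008,0.148],[1,-0.015,0.0072,0.0008,0.148],[1,-0.0137,0.0094,0.0008,0.148]])

```text
clock: 20.52
tcp_pos: [480.9, 246.6, 235.3]
tool_rot: [[-0.689, -0.725, -0.011], [-0.725, 0.689, 0.001], [0.007, 0.009, -1.0]]
contact_force: [-0.4, -0.1, -0.6]
grip_width: 1.003
gripper_force: 0.0
```

Emit:
jog_arm(commands=[[1,-0.0122,0.0113,0.0008,0.148],[1,-0.0104,0.013,0.0008,0.148],[1,-0.0084,0.0143,0.0008,0.148],[1,-0.0062,0.0154,0.0008,0.148],[1,-0.0038,0.0162,0.0008,0.148]])

```text
clock: 21.15
tcp_pos: [481.6, 329.7, 231.5]
tool_rot: [[-0.997, -0.071, -0.011], [-0.071, 0.997, 0.001], [0.011, 0.002, -1.0]]
contact_force: [0.0, -1.0, 0.3]
grip_width: 1.002
gripper_force: 0.0
```

Run:
```python
from plan import *
a=np.radians(-4.4)
plan(466.4+17*np.cos(a),346.9+17*np.sin(a),1,175.6,1)
s=robot.observe();print(s['q'].round(1),s['tool_rot'].round(3))
```

```text
now [481.6 329.7 231.5] yaw -175.9 t 21.15 F [ 0.  -1.   0.3] w 1.002 g 0.0
[-0.0029, 0.0158, 0.2305, 0.1476]
[21.4  3.8  3.3 90.1  0.3 17.3] [[-0.997 -0.071 -0.011]
 [-0.071  0.997  0.001]
 [ 0.011  0.002 -1.   ]]
```

Emit:
jog_arm(commands=[[1,-0.003,0.016,0.03,0.148],[1,-0.0005,0,0.045,0],[1,-0.001,0,0.045,0],[1,-0.0005,0,0.045,0],[1,-0.0005,0,0.035,0]])

```text
clock: 21.78
tcp_pos: [482.8, 345.2, 29.4]
tool_rot: [[-0.997, 0.072, -0.012], [0.072, 0.997, 0.001], [0.012, -0.0, -1.0]]
contact_force: [-0.1, 0.5, 0.5]
grip_width: 0.999
gripper_force: 0.0
```

Emit:
jog_arm(commands=[[1,0,0,0.02,0],[1,0,0,0.008,0],[1,0,0,0,0],[0,0,0,0,0],[0,0,0,0,0]])

```text
clock: 22.4
tcp_pos: [484.2, 346.5, 5.1]
tool_rot: [[-0.997, 0.072, -0.009], [0.072, 0.997, 0.003], [0.009, 0.002, -1.0]]
contact_force: [-0.7, -1.5, 4.5]
grip_width: 0.627
gripper_force: 20.7
```

Emit:
jog_arm(commands=[[-1,0,0,0,0],[-1,0,0,0,0],[-1,0,0,0,0],[-1,0,0,0,0],[-1,0,0,0,0]])

```text
clock: 23.02
tcp_pos: [484.2, 346.5, 5.1]
tool_rot: [[-0.997, 0.072, -0.009], [0.072, 0.997, 0.003], [0.009, 0.002, -1.0]]
contact_force: [-0.6, -0.1, 6.4]
grip_width: 0.635
gripper_force: 21.4
```

Emit:
jog_arm(commands=[[-1,0,0,-0.01,0],[-1,0,0,-0.025,0],[-1,0,0,-0.03,0],[-1,0,0,-0.02,0],[-1,0,0,0,0]])

```text
clock: 23.65
tcp_pos: [485.3, 346.3, 90.5]
tool_rot: [[-0.997, 0.072, -0.008], [0.072, 0.997, 0.003], [0.008, 0.003, -1.0]]
contact_force: [0.3, 0.3, -1.0]
grip_width: 0.634
gripper_force: 21.4
```

```bash
python3 -c "
from plan import *; plan(514.7,108.4,90,275,10)"
```

```text
now [485.3 346.3  90.5] yaw 175.9 t 23.65 F [ 0.3  0.3 -1. ] w 0.634 g 21.4
[-0.0046, -0.0235, 0.0001, -0.173]
[-0.0005, -0.024, 0.0001, -0.173]
[0.0036, -0.0237, 0.0001, -0.173]
[0.0076, -0.0227, 0.0001, -0.173]
[0.0114, -0.0211, 0.0001, -0.173]
[0.0149, -0.0188, 0.0001, -0.173]
[0.0179, -0.0159, 0.0001, -0.173]
[0.0204, -0.0126, 0.0001, -0.173]
[0.0222, -0.0089, 0.0001, -0.173]
[0.0235, -0.005, 0.0001, -0.173]
```

Emit:
jog_arm(commands=[[-1,-0.0046,-0.0235,0,-0.173],[-1,-0.0005,-0.024,0,-0.173],[-1,0.0036,-0.0237,0,-0.173],[-1,0.0076,-0.0227,0,-0.173],[-1,0.0114,-0.0211,0,-0.173]])

```text
clock: 24.28
tcp_pos: [498.1, 226.0, 86.7]
tool_rot: [[-0.697, -0.717, -0.013], [-0.717, 0.697, 0.002], [0.008, 0.011, -1.0]]
contact_force: [0.8, -0.4, -1.3]
grip_width: 0.635
gripper_force: 21.4
```

Emit:
jog_arm(commands=[[-1,0.0149,-0.0188,0,-0.173],[-1,0.0179,-0.0159,0,-0.173],[-1,0.0204,-0.0126,0,-0.173],[-1,0.0222,-0.0089,0,-0.173],[-1,0.0235,-0.005,0,-0.173]])

```text
clock: 24.9
tcp_pos: [512.8, 107.2, 86.4]
tool_rot: [[0.093, -0.996, -0.013], [-0.996, -0.093, 0.002], [-0.003, 0.013, -1.0]]
contact_force: [0.5, -0.4, -0.8]
grip_width: 0.63
gripper_force: 21.4
```

Run:
```python
from plan import *
plan(514.7,108.4,6.5,275,1)
s=robot.observe();print(s['q'].round(1),s['tool_rot'].round(3))
```

```text
now [512.8 107.2  86.4] yaw -84.7 t 24.9 F [ 0.5 -0.4 -0.8] w 0.63 g 21.4
[-0.001, -0.002, 0.0799, 0.0058]
[ -2.6  -5.  -20.5  75.2   0.1 -97.9] [[ 0.093 -0.996 -0.013]
 [-0.996 -0.093  0.002]
 [-0.003  0.013 -1.   ]]
```

Emit:
jog_arm(commands=[[-1,0,-0.001,0.03,0.005],[-1,0,-0.001,0.03,0],[-1,0,0,0.013,0],[-1,0,0,0.005,0],[-1,0,0,0,0]])

```text
clock: 25.52
tcp_pos: [514.9, 108.3, 10.2]
tool_rot: [[0.082, -0.997, -0.011], [-0.997, -0.082, 0.002], [-0.003, 0.011, -1.0]]
contact_force: [-0.6, 0.2, -1.0]
grip_width: 0.631
gripper_force: 21.4
```

Emit:
jog_arm(commands=[[-1,0.003,0,0,0],[-1,0.003,0,0,0],[-1,0.002,0,0,0],[-1,0.001,0,0,0],[-1,0,0,0,0]])

```text
clock: 26.15
tcp_pos: [515.5, 99.2, 9.9]
tool_rot: [[0.082, -0.997, -0.011], [-0.997, -0.082, 0.002], [-0.003, 0.011, -1.0]]
contact_force: [0.3, 0.2, 0.1]
grip_width: 0.635
gripper_force: 21.4
```

Emit:
jog_arm(commands=[[-1,0,0,0.002,0],[-1,0.001,0,0.0015,0],[-1,0.001,0,0,0],[-1,0.001,0,0,0],[-1,0,0,0,0]])

```text
clock: 26.78
tcp_pos: [515.2, 97.6, 6.2]
tool_rot: [[0.083, -0.996, -0.012], [-0.997, -0.083, 0.005], [-0.006, 0.011, -1.0]]
contact_force: [-1.5, 7.5, -0.4]
grip_width: 0.635
gripper_force: 20.9
```

Emit:
jog_arm(commands=[[-1,0.001,0,0,0],[-1,0.001,0,0,0],[-1,0.001,0,0,0],[-1,0,0,0,0],[-1,0,0,0,0]])

```text
clock: 27.4
tcp_pos: [514.4, 96.3, 6.3]
tool_rot: [[0.085, -0.996, -0.014], [-0.996, -0.085, 0.008], [-0.009, 0.013, -1.0]]
contact_force: [-6.6, 15.9, 6.1]
grip_width: 0.631
gripper_force: 20.2
```

Emit:
jog_arm(commands=[[-1,0.001,0,-0.0025,0],[-1,0.0015,0,-0.0025,0],[-1,0.002,0,-0.0025,0],[-1,0.002,0,-0.0025,0],[-1,0.002,0,-0.0025,0]])

```text
clock: 28.02
tcp_pos: [515.6, 86.0, 18.2]
tool_rot: [[0.083, -0.996, -0.013], [-0.997, -0.083, 0.005], [-0.006, 0.013, -1.0]]
contact_force: [-2.0, 5.6, -1.8]
grip_width: 0.63
gripper_force: 21.7
```

Run:
```python
from plan import *
s=robot.observe();print(s['q'].round(1),s['tool_rot'].round(3))
b=vision.camera('scene')[180:310,290:430,::-1]
cv2.imwrite('pics/t6.png',cv2.resize(b,(630,585),interpolation=2))
```

```text
[ -5.   -2.1 -25.1  67.8   0.2 -99.8] [[ 0.083 -0.996 -0.013]
 [-0.997 -0.083  0.005]
 [-0.006  0.013 -1.   ]]
```

View pics/t6.png

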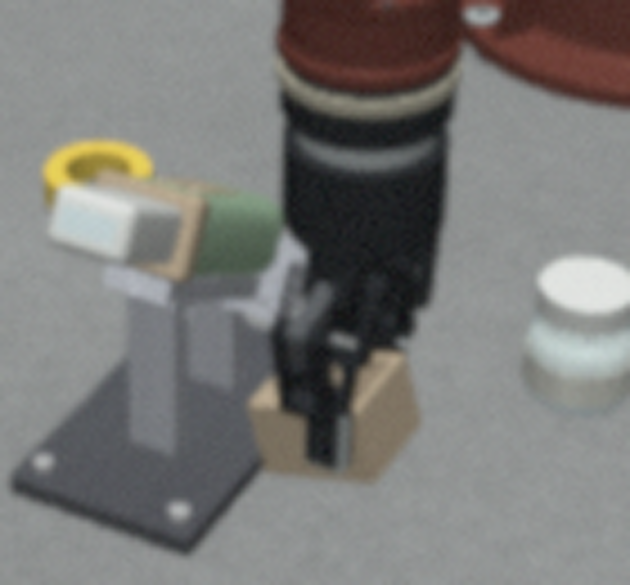

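The hook tilt is working: the cap is about 17° closed-end up, and both the cradle and the handset are clear of it. I'll continue the arc.

Emit:
jog_arm(commands=[[-1,0.002,0,-0.0022,0],[-1,0.002,0,-0.002,0],[-1,0.002,0,-0.0018,0],[-1,0.002,0,-0.0015,0],[-1,0.002,0,-0.0012,0]])

```text
clock: 28.7
tcp_pos: [517.0, 75.9, 27.2]
tool_rot: [[0.083, -0.996, -0.012], [-0.997, -0.083, 0.004], [-0.005, 0.012, -1.0]]
contact_force: [-0.3, 6.4, -0.7]
grip_width: 0.632
gripper_force: 22.0
```

Run:
```python
from plan import *
s=robot.observe();print(s['q'].round(1),s['tool_rot'].round(3))
b=vision.camera('scene')[180:310,290:430,::-1]
cv2.imwrite('pics/t7.png',cv2.resize(b,(630,585),interpolation=2))
```

```text
[  -6.1   -2.7  -24.7   68.7    0.2 -100.9] [[ 0.083 -0.996 -0.012]
 [-0.997 -0.083  0.004]
 [-0.005  0.012 -1.   ]]
```

View pics/t7.png

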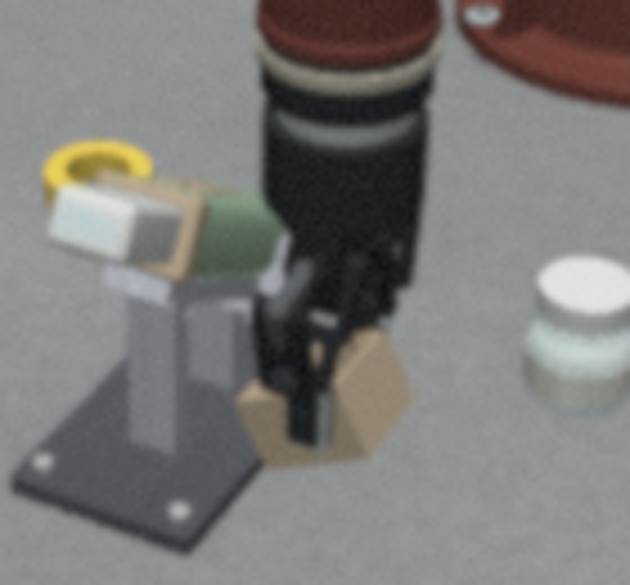

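Run:
```python
from fit import *
ob=[((265,467),(-30.5,-27,0)),((368,455),(30.5,-27,0)),((412,393),(30.5,27,0)),((375,330),(30.5,27,40)),((238,400),(-30.5,-27,40))]
f=lambda c:(290+c[0]/4.5,180+c[1]/4.5)
def R(th,y=94.9): 
    c,s=np.cos(th),np.sin(th); return Rz(np.radians(y))@np.array([[c,0,-s],[0,1,0],[s,0,c]])
def res(p): return np.concatenate([proj('scene',p[:3]+R(p[3])@np.array(L,float))[0]-f(c) for c,L in ob])
s=least_squares(res,[517,80,30,.4]); print(s.x,np.degrees(s.x[3]),s.fun.round(1))
p=np.array([517,75.9,27.2]); print((R(s.x[3]).T@(p-s.x[:3])).round(1))
```

```text
[487.66750351  61.60242644  -8.93282726   0.51181872] 29.325052502102313 [ 0.7 -0.  -0.7 -0.5 -0.3  0.6  0.9 -0.2 -0.6  0.2]
[ 27.9 -30.4  25.8]
```

Cap pitch is about 29°, which is good. Next I'll back off, lift, turn to the rail heading, and go uphill of the head.

Emit:
jog_arm(commands=[[-1,-0.005,0,0,0],[-1,-0.02,0,-0.01,0],[-1,-0.02,0,-0.04,0],[-1,0,0,-0.05,0],[-1,0,0,-0.05,0]])

```text
clock: 29.38
tcp_pos: [515.4, 119.7, 179.1]
tool_rot: [[0.083, -0.997, -0.011], [-0.997, -0.083, 0.001], [-0.002, 0.011, -1.0]]
contact_force: [1.1, -0.5, -0.8]
grip_width: 0.626
gripper_force: 22.0
```

Emit:
jog_arm(commands=[[-1,0,0,-0.05,0],[-1,0,0,-0.02,0],[-1,0,0,0,0],[-1,0,0,0,0],[-1,0,0,0,0]])

```text
clock: 30.0
tcp_pos: [515.7, 119.3, 246.0]
tool_rot: [[0.082, -0.997, -0.013], [-0.997, -0.082, 0.002], [-0.003, 0.013, -1.0]]
contact_force: [0.1, -0.0, -0.9]
grip_width: 0.632
gripper_force: 22.1
```

```bash
python3 -c "
from plan import *; plan(674.2,11.3,240,185,10)"
```

```text
now [515.7 119.3 246. ] yaw -85.3 t 30.0 F [ 0.1 -0.  -0.9] w 0.632 g 22.1
[0.0121, -0.0149, 0.0006, 0.1566]
[0.0096, -0.0166, 0.0006, 0.1566]
[0.0069, -0.0179, 0.0006, 0.1566]
[0.004, -0.0188, 0.0006, 0.1566]
[0.001, -0.0191, 0.0006, 0.1566]
[-0.002, -0.0191, 0.0006, 0.1566]
[-0.0049, -0.0185, 0.0006, 0.1566]
[-0.0077, -0.0175, 0.0006, 0.1566]
[-0.0104, -0.0161, 0.0006, 0.1566]
[-0.0128, -0.0143, 0.0006, 0.1566]
```

Emit:
jog_arm(commands=[[-1,0.0121,-0.0149,0,0.1566],[-1,0.0096,-0.0166,0,0.1566],[-1,0.0069,-0.0179,0,0.1566],[-1,0.004,-0.0188,0,0.1566],[-1,0.001,-0.0191,0,0.1566]])

```text
clock: 30.62
tcp_pos: [595.7, 64.9, 245.4]
tool_rot: [[-0.649, -0.761, -0.013], [-0.761, 0.649, 0.002], [0.007, 0.011, -1.0]]
contact_force: [0.1, 0.2, -1.7]
grip_width: 0.629
gripper_force: 22.1
```

Emit:
jog_arm(commands=[[-1,-0.002,-0.0191,0,0.1566],[-1,-0.0049,-0.0185,0,0.1566],[-1,-0.0077,-0.0175,0,0.1566],[-1,-0.0104,-0.0161,0,0.1566],[-1,-0.0128,-0.0143,0,0.1566]])

```text
clock: 31.25
tcp_pos: [674.9, 11.0, 244.3]
tool_rot: [[-0.997, -0.082, -0.013], [-0.082, 0.997, 0.002], [0.013, 0.003, -1.0]]
contact_force: [-0.4, 0.7, -0.7]
grip_width: 0.631
gripper_force: 22.1
```

Run:
```python
from plan import *
plan(674.2,11.3,186,185,1)
s=robot.observe();print(s['q'].round(1),s['tool_rot'].round(3))
```

```text
now [674.9  11.  244.3] yaw -175.3 t 31.25 F [-0.4  0.7 -0.7] w 0.631 g 22.1
[0.0007, 0.0003, 0.0583, -0.0053]
[-10.1  21.   24.1  93.9  -0.  -14.8] [[-0.997 -0.082 -0.013]
 [-0.082  0.997  0.002]
 [ 0.013  0.003 -1.   ]]
```

Emit:
jog_arm(commands=[[-1,0,0,0.02,-0.005],[-1,0,0,0.02,0],[-1,0,0,0.013,0],[-1,0,0,0.004,0],[-1,0,0,0,0]])

```text
clock: 31.88
tcp_pos: [674.2, 11.5, 188.8]
tool_rot: [[-0.996, -0.092, -0.011], [-0.092, 0.996, 0.002], [0.011, 0.003, -1.0]]
contact_force: [0.2, -0.2, -0.6]
grip_width: 0.633
gripper_force: 22.1
```

```bash
cat > capchk.py <<'E'
from fit import *
# silhouette fit of cap (champagne) in scene image, excluding handset collar region
def run(save):
    im=vision.camera('scene')[:,:,::-1]; cv2.imwrite(save,im)
    s=robot.observe(); p=s['tcp_pos']; R=s['tool_rot']; yaw=np.arctan2(-R[1,0],-R[0,0])
    hsv=cv2.cvtColor(im,cv2.COLOR_BGR2HSV); m=cv2.inRange(hsv,(5,45,60),(28,255,255))
    def quadR(th): 
        c,q=np.cos(th),np.sin(th); return Rz(yaw)@np.array([[c,0,-q],[0,1,0],[q,0,c]])
    C=np.array([(x,y,z) for x in(-30.5,30.5) for y in(-27,27) for z in(0,40)],float)
    def corners(d,th):
        R3=quadR(th); o=p+Rz(yaw)@np.array([-1+d[0],d[1],-10.5+d[2]]); return proj('scene',o+C@R3.T)
    return im,m,corners,p,yaw
if __name__=='__main__':
    im,m,corners,p,yaw=run('pics/c1.png'); q=corners((0,0,0),np.radians(30)).round(1)
    names=[(x,y,z) for x in'Mc' for y in'-+' for z in'bt']; print(dict(zip(map(''.join,names),q.tolist())))
    n,l,st,ce=cv2.connectedComponentsWithStats(m[180:280,240:420]); print([(r+np.array([240,180,0,0,0])).tolist() for r in st[1:] if r[4]>30])
    best=[]
    for th in range(16,46,2):
        c=corners((0,0,0),np.radians(th)); f=c[[4,5,7,6]]; M=np.zeros_like(m); cv2.fillConvexPoly(M,f.round().astype(int),255)
        best.append((th,round(float((m[M>0]>0).mean()),2)))
    print(best)
E
python3 capchk.py
```

```text
{'M-b': [291.3, 234.2], 'M-t': [296.0, 214.5], 'M+b': [314.9, 241.7], 'M+t': [319.8, 221.6], 'c-b': [275.1, 234.1], 'c-t': [280.0, 213.2], 'c+b': [299.7, 242.0], 'c+t': [304.9, 220.7]}
[[398, 180, 22, 21, 147], [274, 214, 40, 30, 711], [318, 216, 18, 26, 144]]
[(16, 0.86), (18, 0.9), (20, 0.92), (22, 0.97), (24, 0.96), (26, 0.98), (28, 0.97), (30, 0.95), (32, 0.94), (34, 0.91), (36, 0.9), (38, 0.86), (40, 0.84), (42, 0.83), (44, 0.8)]
```

The numbers agree with the prediction to within about 1–2 px, with pitch near 28°. I'll slide it down the slope onto the head.

Emit:
jog_arm(commands=[[-1,0.003,0,0.004,0],[-1,0.0035,0,0.002,0],[-1,0.0035,0,0.002,0],[-1,0.0035,0,0.002,0],[-1,0.0035,0,0.002,0]])

```text
clock: 32.55
tcp_pos: [656.9, 9.9, 176.7]
tool_rot: [[-0.996, -0.092, -0.011], [-0.092, 0.996, 0.002], [0.011, 0.003, -1.0]]
contact_force: [-0.4, 0.6, -1.0]
grip_width: 0.63
gripper_force: 22.1
```

Emit:
jog_arm(commands=[[-1,0.0026,0,0.0015,0],[-1,0.0026,0,0.0015,0],[-1,0.0026,0,0.0015,0],[-1,0,0,0,0],[-1,0,0,0,0]])

```text
clock: 33.17
tcp_pos: [649.4, 9.2, 172.5]
tool_rot: [[-0.996, -0.092, -0.011], [-0.092, 0.996, 0.002], [0.011, 0.003, -1.0]]
contact_force: [0.5, -0.3, -0.1]
grip_width: 0.625
gripper_force: 22.1
```

Emit:
jog_arm(commands=[[-1,0.0026,0,0.0018,0],[-1,0.0026,0,0.0017,0],[-1,0.0026,0,0.0015,0],[-1,0.0026,0,0.0015,0],[-1,0,0,0,0]])

```text
clock: 33.8
tcp_pos: [638.7, 8.3, 165.9]
tool_rot: [[-0.996, -0.092, -0.011], [-0.092, 0.996, 0.002], [0.011, 0.003, -1.0]]
contact_force: [0.2, 0.3, -1.1]
grip_width: 0.63
gripper_force: 22.1
```

Emit:
jog_arm(commands=[[-1,0.0026,0,0.0015,0],[-1,0.0026,0,0.0015,0],[-1,0.0026,0,0.0015,0],[-1,0,0,0,0],[-1,0,0,0,0]])

```text
clock: 34.42
tcp_pos: [631.2, 7.6, 161.7]
tool_rot: [[-0.996, -0.092, -0.011], [-0.092, 0.996, 0.002], [0.011, 0.003, -1.0]]
contact_force: [0.4, -0.7, -1.2]
grip_width: 0.626
gripper_force: 22.1
```

Emit:
jog_arm(commands=[[-1,0.0026,0,0.0015,0],[-1,0.0026,0,0.0015,0],[-1,0.0026,0,0.0015,0],[-1,0.0009,0,0.0005,0],[-1,0,0,0,0]])

```text
clock: 35.05
tcp_pos: [622.3, 6.8, 156.7]
tool_rot: [[-0.996, -0.092, -0.011], [-0.092, 0.996, 0.002], [0.011, 0.003, -1.0]]
contact_force: [-0.1, 0.0, -1.5]
grip_width: 0.623
gripper_force: 22.1
```

Emit:
jog_arm(commands=[[-1,0.0009,0,0.0005,0],[-1,0.0009,0,0.0005,0],[-1,0.0009,0,0.0005,0],[-1,0.0009,0,0.0005,0],[-1,0,0,0,0]])

```text
clock: 35.67
tcp_pos: [618.7, 6.5, 154.7]
tool_rot: [[-0.996, -0.092, -0.011], [-0.092, 0.996, 0.002], [0.011, 0.003, -1.0]]
contact_force: [0.3, -0.6, -0.4]
grip_width: 0.63
gripper_force: 22.1
```

Emit:
jog_arm(commands=[[-1,0.0009,0,0.0005,0],[-1,0.0009,0,0.0005,0],[-1,0.0009,0,0.0005,0],[-1,0.0009,0,0.0005,0],[-1,0,0,0,0]])

```text
clock: 36.3
tcp_pos: [615.1, 6.1, 152.7]
tool_rot: [[-0.996, -0.092, -0.011], [-0.092, 0.996, 0.002], [0.011, 0.003, -1.0]]
contact_force: [0.2, -0.2, -1.2]
grip_width: 0.631
gripper_force: 22.1
```

```bash
python3 capchk.py
python3 - <<'E'
from fit import *
im=cv2.imread('pics/c1.png'); hsv=cv2.cvtColor(im,cv2.COLOR_BGR2HSV)
w=cv2.inRange(hsv,(0,0,165),(180,40,255))[190:260,270:360]; print('white',(w>0).sum())
# predicted corners of home cap & collar for reference
o=np.array([492.5,-4,70]); R=Rz(np.radians(5))@Ry
for n,L in (('shoulder top-',(115,-28,40)),('shoulder top+',(115,28,40)),('sh bot+',(115,28,0)),('tip t-',(165,-21,34)),('tip b+',(165,21,6))): print(n,proj('scene',o+R@np.array(L,float)).round(1).tolist())
E
```

```text
{'M-b': [307.6, 235.2], 'M-t': [312.1, 216.7], 'M+b': [330.1, 242.2], 'M+t': [334.8, 223.4], 'c-b': [293.3, 235.2], 'c-t': [298.0, 215.6], 'c+b': [316.7, 242.6], 'c+t': [321.7, 222.6]}
[[399, 180, 16, 9, 46], [402, 187, 12, 12, 41], [293, 210, 43, 34, 818]]
[(16, 0.86), (18, 0.89), (20, 0.92), (22, 0.94), (24, 0.96), (26, 0.97), (28, 0.97), (30, 0.95), (32, 0.95), (34, 0.94), (36, 0.94), (38, 0.94), (40, 0.92), (42, 0.92), (44, 0.9)]
white 71
shoulder top- [[311.1, 217.3]]
shoulder top+ [[334.6, 224.3]]
sh bot+ [[329.8, 243.3]]
tip t- [[301.7, 220.3]]
tip b+ [[316.5, 239.6]]
```

The head is covered and the predicted rim matches the shoulder, but there is no contact force yet. I'll keep going in small steps until it meets.

Emit:
jog_arm(commands=[[-1,0.0009,0,0.0005,0],[-1,0.0009,0,0.0005,0],[-1,0.0009,0,0.0005,0],[-1,0,0,0,0],[-1,0,0,0,0]])

```text
clock: 36.98
tcp_pos: [612.5, 5.9, 151.3]
tool_rot: [[-0.996, -0.092, -0.011], [-0.092, 0.996, 0.002], [0.011, 0.003, -1.0]]
contact_force: [-0.4, -0.2, -1.7]
grip_width: 0.631
gripper_force: 22.1
```

Emit:
jog_arm(commands=[[-1,0.0009,0,0.0005,0],[-1,0.0009,0,0.0005,0],[-1,0,0,0,0],[-1,0,0,0,0],[-1,0,0,0,0]])

```text
clock: 37.6
tcp_pos: [611.8, 5.9, 151.1]
tool_rot: [[-0.996, -0.092, -0.008], [-0.092, 0.996, 0.002], [0.008, 0.003, -1.0]]
contact_force: [5.1, 1.7, 1.2]
grip_width: 0.627
gripper_force: 22.3
```

Emit:
jog_arm(commands=[[-1,0.0009,0,0.0005,0],[-1,0.0009,0,0.0005,0],[-1,0,0,0,0],[-1,0,0,0,0],[-1,0,0,0,0]])

```text
clock: 38.22
tcp_pos: [611.3, 5.8, 151.3]
tool_rot: [[-0.996, -0.092, -0.005], [-0.092, 0.996, 0.002], [0.004, 0.003, -1.0]]
contact_force: [9.2, 2.9, 4.9]
grip_width: 0.63
gripper_force: 22.7
```

Emit:
jog_arm(commands=[[-0.1,-0.0005,0,-0.0003,0],[0.3,0,0,0,0],[0.7,0,0,0,0],[1,0,0,0,0],[1,0,0,0,0]])

```text
clock: 38.85
tcp_pos: [609.2, 5.6, 149.5]
tool_rot: [[-0.996, -0.092, -0.011], [-0.092, 0.996, 0.002], [0.011, 0.003, -1.0]]
contact_force: [0.2, 0.5, -0.4]
grip_width: 0.997
gripper_force: 0.0
```

Emit:
jog_arm(commands=[[1,0,0,-0.005,0],[1,0,0,-0.015,0],[1,0,0,-0.03,0],[1,0,0,-0.05,0],[1,0,0,-0.02,0]])

```text
clock: 39.48
tcp_pos: [611.6, 5.2, 274.4]
tool_rot: [[-0.996, -0.092, -0.006], [-0.092, 0.996, 0.001], [0.006, 0.001, -1.0]]
contact_force: [-0.1, 0.0, -0.1]
grip_width: 0.998
gripper_force: 0.0
```

Emit:
jog_arm(commands=[[1,0,-0.05,0,0],[1,0,-0.05,0,0],[1,0,-0.05,0,0],[1,0,-0.05,0,0],[1,0,-0.03,0,0]])

```text
clock: 40.1
tcp_pos: [631.7, -226.2, 269.9]
tool_rot: [[-0.996, -0.09, -0.01], [-0.09, 0.996, 0.001], [0.01, 0.002, -1.0]]
contact_force: [0.4, -0.3, -0.0]
grip_width: 0.996
gripper_force: 0.0
```

Run:
```python
from fit import *
o=np.array([492.5,-4,70]); R=Rz(np.radians(5))@Ry
for c in('scene','top'):
    im=vision.camera(c)[:,:,::-1]; cv2.imwrite(f'pics/d_{c}.png',im); hsv=cv2.cvtColor(im,cv2.COLOR_BGR2HSV)
    x0,y0,x1,y1=(270,180,380,270) if c=='scene' else (290,170,370,295)
    for n,lo,hi in(('champ',(5,45,60),(28,255,255)),('green',(35,30,50),(90,255,255)),('white',(0,0,190),(180,40,255))):
        k=cv2.connectedComponentsWithStats(cv2.inRange(hsv,lo,hi)[y0:y1,x0:x1])[2][1:]
        print(c,n,[(int(a[0]+x0),int(a[1]+y0),int(a[0]+a[2]+x0),int(a[1]+a[3]+y0),int(a[4])) for a in k if a[4]>8])
    C=proj(c,[o+R@np.array([x,y,z],float) for x in(115,176) for y in(-27,27) for z in(0,40)]); print('cap home bbox',C.min(0).round(1),C.max(0).round(1),C.round(0).tolist())
    B=proj(c,[o+R@np.array([x,y,z],float) for x in(0,115) for y in(-28,28) for z in(0,40)]); print('body bbox',B.min(0).round(1),B.max(0).round(1))
```

```text
scene champ [(293, 211, 336, 244, 1029)]
scene green [(333, 222, 352, 241, 273)]
scene white []
cap home bbox [292.4 216.4] [334.2 243.5] [[307.0, 236.0], [311.0, 217.0], [329.0, 243.0], [334.0, 224.0], [292.0, 236.0], [297.0, 216.0], [316.0, 243.0], [321.0, 223.0]]
body bbox [306.5 217.3] [356.2 243.3]
top champ [(309, 187, 338, 229, 1023), (320, 235, 333, 256, 237)]
top green [(313, 227, 340, 268, 596)]
top white [(303, 212, 307, 215, 10), (343, 268, 346, 272, 10), (310, 272, 314, 276, 12)]
cap home bbox [306.7 185.3] [336.5 222.6] [[335.0, 212.0], [337.0, 220.0], [310.0, 215.0], [310.0, 223.0], [332.0, 185.0], [334.0, 192.0], [307.0, 188.0], [307.0, 195.0]]
body bbox [309.2 212.2] [341.1 271. ]
```

```bash
python3 -c "
from cell import robot
print(robot.sign_off())"
```

```text
the job is handed in; nothing more can be done
None
```

The handset lies on the rail with its butt against the foot stop, released, and the cap is pushed over its head until it met resistance at the expected shoulder position. I handed the job in at about 40 s; the final check was numeric, from both camera images, because my ten viewings were used up.

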